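# Gather the loose parts in one corner of the tote

## Task

Slide the viewing head along its bridge to the left, all the way to the stop, so that it is clear of the parts tote. Then pick the tote up by its carrying bar and tip it by about 30 degrees so that all three loose parts slide into the corner with the round ear; finish while still holding the tote tipped like that in the air, clear of the table and everything on it, with the parts gathered in that corner. Leave the other things on the table where they are.

Things in the scene. Friction and masses are not known exactly. Their poses are not given: they have to be found in the camera images.
- head (a joint): Viewing head, a white carriage 70 mm wide with a lens barrel beneath it and two black eyepieces towards the robot, sliding along the bridge tube. Value in m: grows as the head moves along the bridge's +y (to the robot's left); 0 is the right end of its travel, 0.37 the left stop, where it stands against the dark collar on the tube, short of the left post. Slides with about 3 N of friction plus slight damping (8 N per m/s) and stays where it is left.
- head_knob (a point): Centre of the upright black push knob on top of the viewing head: a plain cylinder 22 mm across and 40 mm tall; this point is 5 mm above the middle of its height, about 235 mm over the table (head's top face 210 mm, knob's top 250 mm). It travels with the head along the bridge's y axis. The lens barrel's foot is 135 mm over the table, the eyepieces rise to about 238 mm and reach some 95 mm from the knob towards the robot.
- bridge: White bridge fixed to the table: two posts 36 mm thick, 330 mm either side of the middle, carrying a level tube 38 mm thick with its axis 190 mm above the table. Origin on the table midway between the posts; y along the tube, z up. The knob is 85 mm from the tube's axis towards the robot (-x of the bridge), at bridge y = -0.17 m plus the head's joint value.
- tote: Grey plastic open tote 200 mm (its x) by 140 mm (its y), walls 45 mm high and 4 mm thick, floor 4 mm, with a level carrying bar above it; about 0.3 kg, up to 0.5 kg with its parts. Origin: centre of its underside; z up out of its mouth. The floor is slick: the parts begin to slide at roughly 10 to 15 degrees, and need about 25 to 30 degrees to run along the walls into the corner.
- tote_bar (a point): Middle of the tote's carrying bar: a straight bar 14 mm wide and 14 mm high that runs the whole length of the tote along its x axis above its middle line; this point is in the bar's centre, 96 mm above the tote's underside (bar's top 103 mm, underside 89 mm). The bar is free to grip for 80 mm either side of this point; below it is open space down to the parts.
- tote_corner (a point): The tote's marked corner, inside, on the floor where its two walls meet: 96 mm along the tote's -x and 66 mm along its -y from the middle. It is the only corner with a round ear, a disc 40 mm across and 6 mm thick sticking out near the rim, its top 40 mm above the tote's underside; it is the one towards the robot and to the robot's right, give or take the tote's turn.
- collar: Loose steel ring in the tote, 30 mm outside, 16 mm hole, 12 mm high. Origin: centre of its underside.
- cover: Loose black disc in the tote, 26 mm across, 10 mm high. Origin: centre of its underside.
- bush: Loose aluminium cylinder in the tote, 22 mm across, 14 mm high. Origin: centre of its underside.
- cap_a: Bystander: black dust cap 38 mm across, 14 mm high, on the table. Origin: centre of its underside.
- cap_b: Bystander: second black dust cap of the same size. Origin: centre of its underside.
- screwdriver: Bystander: screwdriver with a dark wooden handle, lying along its x axis, about 200 mm long. Origin under its middle.
- eyepiece: Bystander: loose black eyepiece standing up, 38 mm across, 56 mm high. Origin: centre of its underside.
- cleaner: Bystander: small white bottle 44 mm across, 100 mm high. Origin: centre of its underside.
- spare_head: Bystander: spare white viewing head lying on the table, body 120 by 75 by 45 mm with two eyepieces out to its -x. Origin: centre of the body's underside.

How it is judged:
On the way, in this order (a step that is already met when the one before it is completed fails the run):
1. the viewing head is slid left to its stop (value of joint head above 0.36 m and height (world z) of tote_bar below 0.106 m), for 0.2 s.
2. the tote, held up in the gripper and tipped, has all three parts in the eared corner (distance between each of collar, cover, bush and tote_corner below 0.08 m and contact force between tote and the fingers above 1 N and height (world z) of tote_corner above 0.02 m and height (world z) of tote_bar above 0.11 m and contact force between tote and bridge below 0.5 N and contact force between tote and cap_a below 0.5 N and contact force between tote and cap_b below 0.5 N and contact force between tote and screwdriver below 0.5 N and contact force between tote and eyepiece below 0.5 N and contact force between tote and cleaner below 0.5 N and contact force between tote and spare_head below 0.5 N and angle between tote's own z axis and vertical between 0.28 and 0.9 rad), for 0.3 s.
At the end, for the whole second after the job is handed in: Head within 10 mm of its left stop. Tote gripped (over 1 N), tipped 16 to 52 degrees, eared inner corner over 20 mm and bar over 110 mm above the table, resting on nothing else; collar, cover and bush each within 80 mm of that corner; tote and parts at rest (under 30 mm/s) (all of step 2 and value of joint head above 0.36 m and linear speed of each of tote, collar, cover, bush below 0.03 m/s); the arm keeps its last pose, push and grip.
It fails at once if a bystander is moved by more than 30 mm (distance of any of cap_a, cap_b, screwdriver, eyepiece, cleaner, spare_head from where it was at the start of the episode above 0.03 m).
It fails at once if a part falls out of the tote (distance between any of collar, cover, bush and tote above 0.16 m).
It also fails if it takes over 51 s, if anything falls off the work surface, if the arm or the gripper's body presses on something with over 40 N, if the wrist force passes 120 N, or if a joint passes its speed limit or range.

## Robot

A 6-joint arm with a two-finger parallel gripper is mounted at the origin on the work surface. World frame = base frame: x ahead of the robot, y to its left, z up, the work surface at z = 0. Lengths are in m, angles in rad, forces in N, time in s.
With the tool pointing down it reaches from about 0.25 to 0.85 m from the base axis. Payload 12.5 kg.
Tool frame: the origin (TCP) lies on the mounting face of the last link; the fingertips stand 186 mm ahead of it and the grasp point (between the pads) lies bot.grip_depth ahead of it (bot.grip_depth is the distance from the TCP to the grasp point, in m); x points along the fingers, y is the direction in which the jaws open and shut, and the axes are right-handed (so a half turn about x gives the same grasp; the last joint's range is limited). The gripper opens to 93 mm and grips with 3 to 60 N. Pads are 15 mm wide; open, the fingers measure 128 mm over their backs; the gripper's body (75 mm by 188 mm) begins 65 mm behind the grasp point.
Start: joints at [1.035, 0.351, 1.652, -0, 1.139, -0.085], TCP at [0.24, 0.495, 0.405] pointing down, gripper open.
Joint ranges: [-2.75, 2.75], [-0.79, 2.1], [0.01, 2.65], [-1.57, 4.71], [0.07, 3.14], [-2.87, 2.87]. Speed limits (rad/s): [2.22, 2.22, 2.79, 3.14, 3.14, 3.14].

## Interface

Orientations are given as a 3x3 rotation matrix whose columns are the frame's x, y, z axes.
In Python, from rig import status, eyes, bot gives the robot as it stands.
- The arm moves only by the shell command python3 -m creep 'ROWS' [OPENING] [FORCE]. ROWS is JSON, one flat list of numbers, 4 for each row, row after row: the shift along the tool's x, y, z in cm, then the turn about the tool's x in rad. A call has exactly 8 rows; each row is the pose to reach, as a shift and turn from the pose commanded when the call began, along the tool's axes at that moment; what a row does not reach only later rows make up. A row lasts 1/10 s, in which the tool goes at most 50 mm and 8.59 degrees, less where a joint would pass 70% of its speed; a pose out of reach is approached as far as the arm can. A call with a gripper value outside its range is refused whole. OPENING is the finger opening in cm, from 0 to 9.3, set as the call begins (- or left out, the last holds). The fingers move at their own pace and stop on an object; FORCE is the grip in N (left out, the last holds). Time passes only in rows, so rows that repeat a pose let the fingers close, or fill a call up. It gives the time, the measured TCP pose, the force and the opening at its end, in the units of the state.
- status.state(): the state, without advancing time (a new reading comes with each control period).
- eyes.read_camera(name): name is "scene" or "top" or "wrist"; returns the picture (420x560x3 uint8, blue, green, red); there is no depth.
- eyes.camera_info(name): a dict with "fx", "fy", "cx", "cy" (pixels), "extrinsics" (4x4, takes a point from camera to world coordinates). Camera axes: x right, y down, z forward; pixel columns grow to the right and rows downward; lengths in m; the calibration is good to about 2 mm. A picture is of the moment at which its call begins: read the wrist's pose just before it. camera_info takes no time and is no camera call; for the wrist camera it gives the pose at the moment of the call.
- bot.job_done(): hands the job in, once; it reports no verdict.
The state is a dict: "time_s": time; "q": joint angles; "joint_velocities": joint speeds; "joint_efforts": joint torques, N m; "ee_pos": TCP position; "ee_rot": TCP orientation; "ft_force": force on the tool from outside, world axes, zero at the start; "moment": the same for the moment, N m; "grip_width": finger opening in m.
Only numpy, scipy, OpenCV 4.12 (cv2) and the standard library are available. Lean on these libraries where they do the work, as an engineer would, in place of code of your own. Each camera call takes 0.05 s, during which the arm holds its last target.

## Working session

There is one attempt and no reset: what is moved stays moved. The work goes in short steps, Python scripts to look and compute and a shell command to move; the robot and the scene stay as the last step left them, time stands still between calls to the robot, and variables do not carry over. Pictures are saved under pics/ and viewed, and the job is handed in when it is done.

```bash
ls; mkdir -p pics; python3 - <<'E'
from rig import status, eyes, bot
import cv2, numpy as np
s=status.state(); print(s['time_s'],s['ee_pos'],np.round(s['ee_rot'],3),s['grip_width'],bot.grip_depth)
for n in("scene","top"):
    im=eyes.read_camera(n); cv2.imwrite(f'pics/{n}0.png',im)
    c=eyes.camera_info(n); print(n,c['fx'],c['cx'],c['cy'],np.round(c['extrinsics'],3).tolist())
E
```

```text
pics
0.0 [0.23955087 0.49494929 0.40419484] [[-0.001  0.436  0.9  ]
 [-0.001  0.9   -0.436]
 [-1.    -0.001 -0.   ]] 0.09245767658343397 0.1673
scene 447.0799270237745 282.7991561264941 205.64849479410148 [[-0.873, 0.407, -0.27, 0.828], [0.489, 0.73, -0.478, 0.572], [0.002, -0.549, -0.836, 1.173], [0.0, 0.0, 0.0, 1.0]]
top 535.9097216404612 281.29683739681246 214.1918586259375 [[0.017, -0.993, 0.118, 0.342], [-1.0, -0.019, -0.018, 0.003], [0.02, -0.118, -0.993, 1.399], [0.0, 0.0, 0.0, 1.0]]
```

View pics/scene0.png

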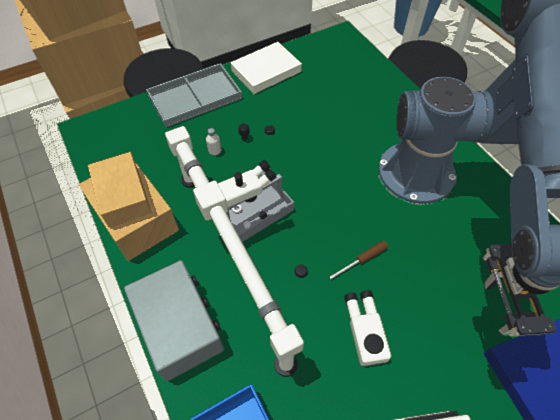

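View pics/top0.png

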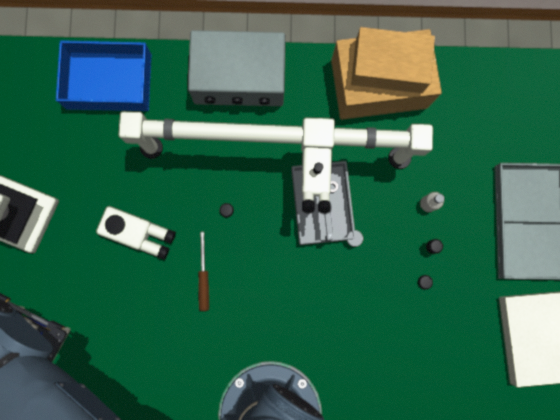

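```bash
python3 - <<'E'
import cv2
im=cv2.imread('pics/top0.png')
cv2.imwrite('pics/c1.png',cv2.resize(im[110:260,270:450],None,fx=4.4,fy=4,interpolation=cv2.INTER_CUBIC))
im=cv2.imread('pics/scene0.png')
cv2.imwrite('pics/c2.png',cv2.resize(im[120:260,160:320],None,fx=5,fy=4.2,interpolation=cv2.INTER_CUBIC))
im=cv2.imread('pics/top0.png')
cv2.imwrite('pics/c3.png',cv2.resize(im[100:200,100:300],None,fx=4,fy=4,interpolation=cv2.INTER_CUBIC))
E
```

```text
(no output)
```

View pics/c1.png

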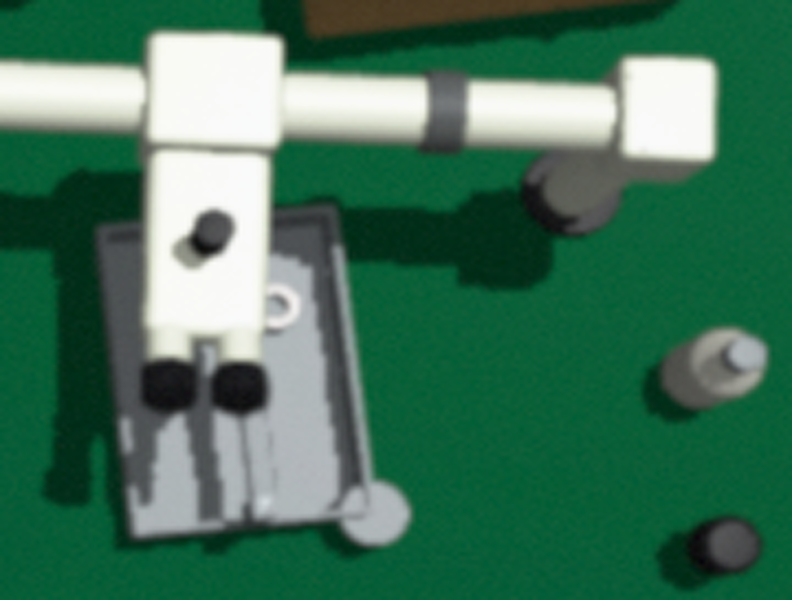

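View pics/c2.png

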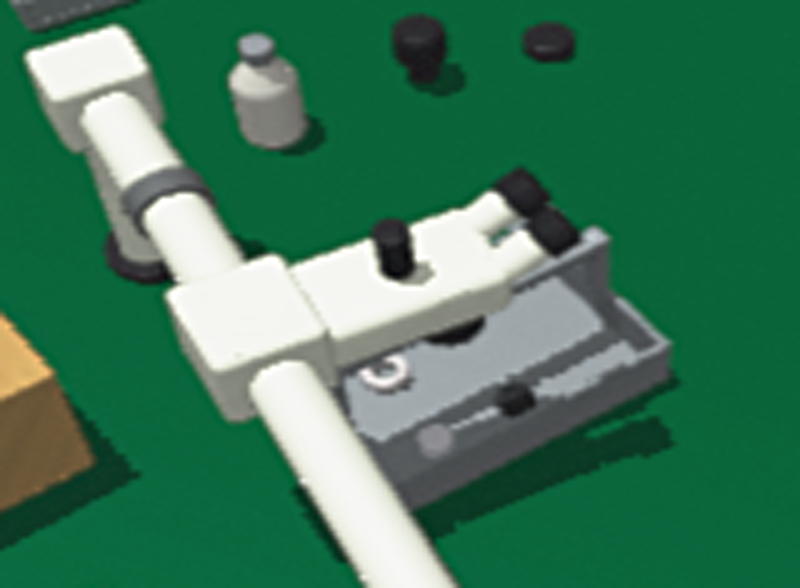

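View pics/c3.png

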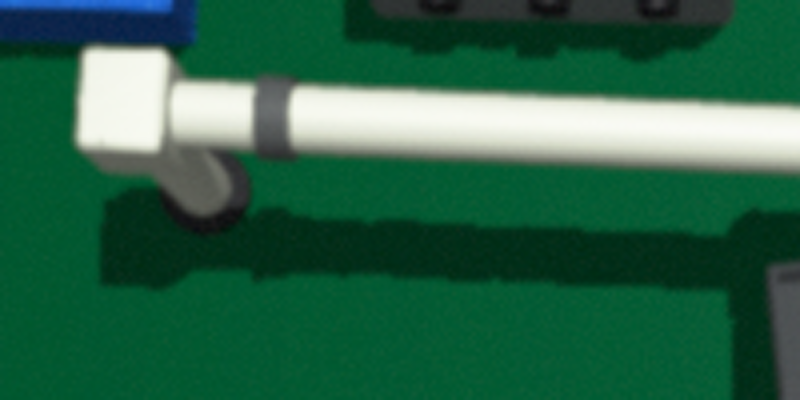

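```bash
cat > h.py <<'E'
import numpy as np
from rig import eyes
def ray(n,u,v,z):
    c=eyes.camera_info(n);E=c['extrinsics']
    d=E[:3,:3]@np.array([(u-c['cx'])/c['fx'],(v-c['cy'])/c['fy'],1]);o=E[:3,3]
    return o+d*(z-o[2])/d[2]
def proj(n,p):
    c=eyes.camera_info(n);E=c['extrinsics']
    q=E[:3,:3].T@(np.array(p)-E[:3,3]); return np.array([c['fx']*q[0]/q[2]+c['cx'],c['fy']*q[1]/q[2]+c['cy']])
E
python3 - <<'E'
from h import *
f=lambda u,v,z:np.round(ray('top',270+u/4.4,110+v/4,z),4)
print('knob',f(212,228,.25), 'scene',np.round(ray('scene',160+393/5,120+228/4.2,.25),4))
print('tube',np.round(ray('top',150,128.3,.195),4),np.round(ray('top',275,133.3,.195),4),f(560,115,.195))
C=[f(*a,.045) for a in((97,228),(338,210),(370,512),(133,537))];print(C,np.mean(C,0))
print('edges',[np.round(np.linalg.norm(C[i]-C[(i+1)%4]),3) for i in range(4)])
x=(C[0]+C[1]-C[2]-C[3]);y=(C[0]+C[3]-C[1]-C[2]);print(np.arctan2(x[1],x[0]),np.arctan2(-y[0],y[1]))
print('ear',f(375,512,.04))
c3=lambda u,v,z:np.round(ray('top',100+u/4,100+v/4,z),4)
print('posts',f(665,105,.21),c3(123,97,.21),'collarR edge',c3(292,120,.2))
for n,u,v,z in(('cleaner',437,198,.1),('eyep',435,246,.056),('cap',425,282,.014),('capb',226,210,.014),('sd tip',202,233,.01),('sd end',204,310,.015),('spare',120,228,.045),('eye1',168,236,.03),('eye2',163,253,.03)): print(n,np.round(ray('top',u,v,z),3))
E
```

```text
knob [ 0.5838 -0.0967  0.25  ] scene [ 0.5824 -0.096   0.25  ]
tube [0.6778 0.2859 0.195 ] [ 0.6723 -0.0011  0.195 ] [ 0.6656 -0.2839  0.195 ]
[array([ 0.6256, -0.0471,  0.045 ]), array([ 0.6404, -0.1883,  0.045 ]), array([ 0.4455, -0.2072,  0.045 ]), array([ 0.4272, -0.0706,  0.045 ])] [ 0.534675 -0.1283    0.045   ]
edges [np.float64(0.142), np.float64(0.196), np.float64(0.138), np.float64(0.2)]
0.10739099231546297 0.11859136960813711
ear [ 0.4459 -0.2109  0.04  ]
posts [ 0.6686 -0.3352  0.21  ] [0.6821 0.3262 0.21  ] collarR edge [0.6736 0.2322 0.2   ]
cleaner [ 0.544 -0.404  0.1  ]
eyep [ 0.428 -0.41   0.056]
cap [ 0.338 -0.395  0.014]
capb [0.515 0.122 0.014]
sd tip [0.454 0.183 0.01 ]
sd end [0.258 0.17  0.015]
spare [0.46  0.385 0.045]
eye1 [0.443 0.266 0.03 ]
eye2 [0.4   0.277 0.03 ]
```

```bash
python3 -m creep '[-4,-1,1.5,-0.05, -6.5,-3,4.5,-0.11, -6.5,-5.6,8.4,-0.17, -6.5,-8.3,12.3,-0.23, -6.5,-11,16.3,-0.29, -6.5,-13.7,20.3,-0.35, -6.5,-16.4,24.3,-0.4, -6.5,-19,28.2,-0.43]' 9.3 20
```

```text
time_s: 0.9
ee_pos: [0.4111, 0.1993, 0.4697]
ee_rot: [[-0.0, 0.019, 1.0], [-0.0, 1.0, -0.019], [-1.0, -0.0, -0.0]]
ft_force: [0.6, 0.1, -0.6]
grip_width: 0.0928
```

```bash
python3 -m creep '[0,-3.9,2.4,0, 0,-7.8,4.8,0, 0,-11.7,7.1,0, 0,-15.6,9.5,0, 0,-19.5,11.9,0, 0,-23.4,14.3,0, 0,-27,16.5,0, 0,-29.3,17.9,0]'
python3 - <<'E'
from h import *
import cv2
im=eyes.read_camera('wrist'); cv2.imwrite('pics/w1.png',im)
im=eyes.read_camera('scene'); cv2.imwrite('pics/s1.png',cv2.resize(im[80:290,120:400],None,fx=2.8,fy=2.8))
E
```

```text
time_s: 1.7
ee_pos: [0.5844, -0.098, 0.4691]
ee_rot: [[-0.001, 0.022, 1.0], [-0.0, 1.0, -0.022], [-1.0, -0.0, -0.001]]
ft_force: [-0.7, -0.0, 0.2]
grip_width: 0.093
```

View pics/w1.png

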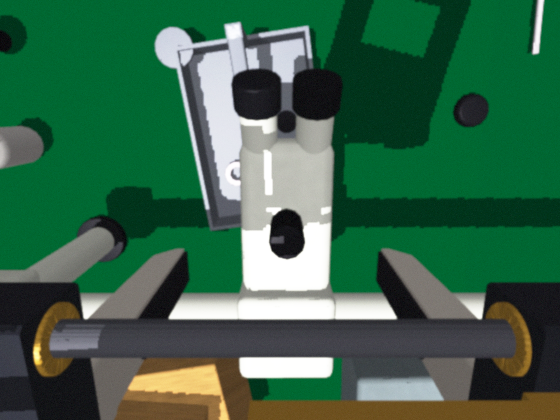

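View pics/s1.png

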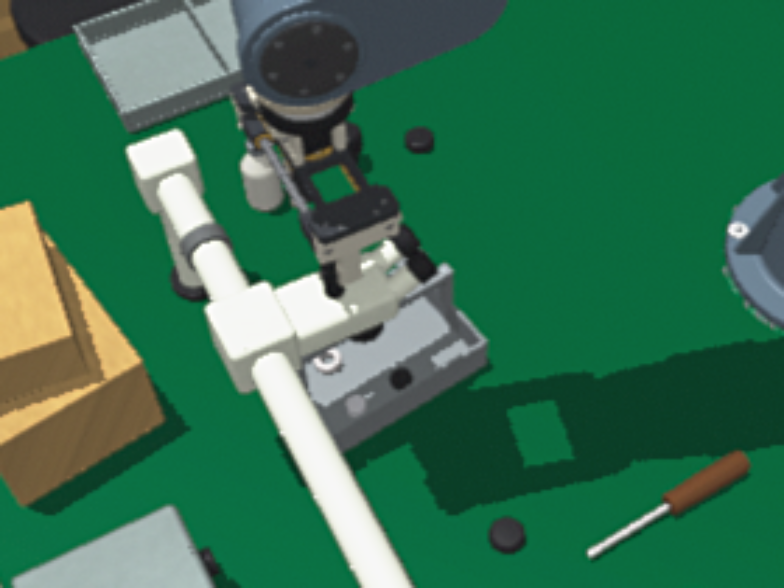

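```bash
python3 -m creep '[3,0,0,0, 5.5,0,0,0, 6.3,0,0,0, 6.3,0,0,0, 6.3,0,0,0, 6.3,0,0,0, 6.3,0.5,0,0, 6.3,1,0,0]' 2.6 10
```

```text
time_s: 2.6
ee_pos: [0.5838, -0.0853, 0.4074]
ee_rot: [[0.001, 0.021, 1.0], [-0.001, 1.0, -0.021], [-1.0, -0.001, 0.001]]
ft_force: [-0.5, -4.9, 2.6]
grip_width: 0.0335
```

```bash
python3 -m creep '[0,2,0,0, 0,5.5,0,0, 0,9,0,0, 0,12.5,0,0, 0,16,0,0, 0,19.5,0,0, 0,23,0,0, 0,25,0,0]'
```

```text
time_s: 3.4
ee_pos: [0.5887, 0.1667, 0.4074]
ee_rot: [[0.001, 0.019, 1.0], [-0.001, 1.0, -0.019], [-1.0, -0.001, 0.001]]
ft_force: [2.0, -4.8, 2.1]
grip_width: 0.0262
```

```bash
python3 -m creep '[0,0.5,0,0, 0,1,0,0, 0,1.5,0,0, 0,2,0,0, 0,2.4,0,0, 0,2.7,0,0, 0,3.0,0,0, 0,3.3,0,0]'
python3 - <<'E'
from h import *
import cv2
im=eyes.read_camera('scene'); cv2.imwrite('pics/s2.png',cv2.resize(im[100:380,130:430],None,fx=2.1,fy=2.1))
E
```

```text
time_s: 4.2
ee_pos: [0.5897, 0.1975, 0.4068]
ee_rot: [[0.0, 0.021, 1.0], [-0.0, 1.0, -0.021], [-1.0, -0.0, 0.0]]
ft_force: [-1.1, -3.7, 3.5]
grip_width: 0.0262
```

View pics/s2.png

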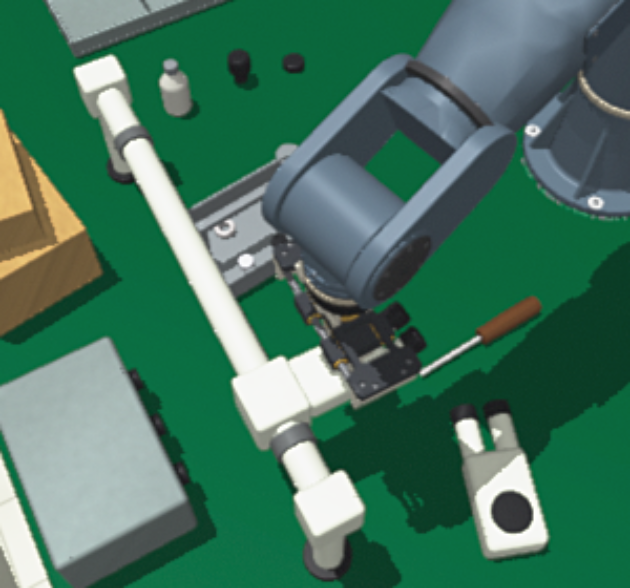

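Head almost at the collar; only sliding friction felt so far. Continue slowly until the force rises.

```bash
python3 -m creep '[0,0.2,0,0, 0,0.3,0,0, 0,0.5,0,0, 0,0.6,0,0, 0,0.7,0,0, 0,0.8,0,0, 0,0.8,0,0, 0,0.8,0,0]'
```

```text
time_s: 5.05
ee_pos: [0.59, 0.2035, 0.4066]
ee_rot: [[-0.001, 0.022, 1.0], [-0.005, 1.0, -0.022], [-1.0, -0.005, -0.001]]
ft_force: [-2.5, -18.9, 4.7]
grip_width: 0.0279
```

```bash
python3 -m creep '[0,-0.3,0,0, 0,-0.4,0,0, -3,-0.4,0,0, -6.5,-0.4,0,0, -6.5,-5,0,0, -6.5,-10,0,0, -6.5,-15,0,-0.05, -6.5,-20,0,-0.1]' 4 10
python3 - <<'E'
from h import *
import cv2
im=eyes.read_camera('top'); cv2.imwrite('pics/t3.png',im)
im=eyes.read_camera('scene'); cv2.imwrite('pics/s3.png',im)
E
```

```text
time_s: 5.85
ee_pos: [0.5853, 0.0042, 0.4717]
ee_rot: [[0.0, -0.082, 0.997], [0.001, 0.997, 0.082], [-1.0, 0.001, 0.0]]
ft_force: [0.5, 1.3, -0.8]
grip_width: 0.0399
```

View pics/t3.png

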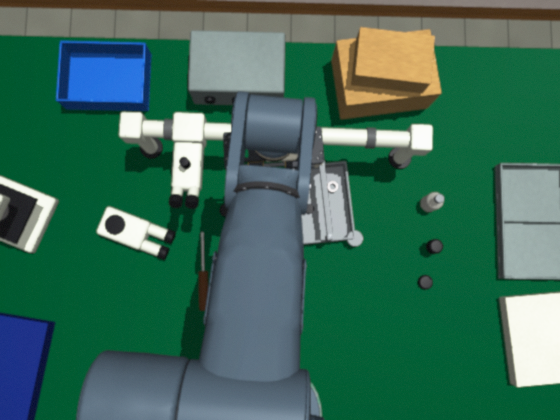

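View pics/s3.png

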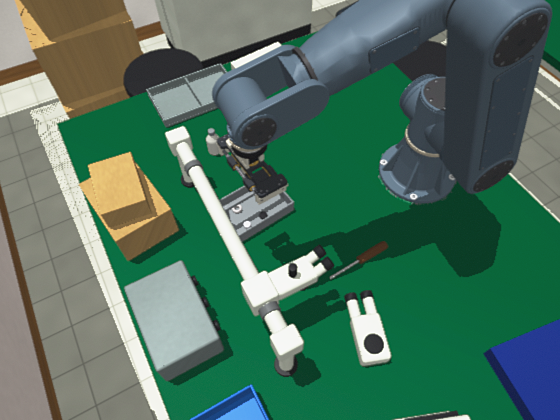

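```bash
python3 - <<'E'
import cv2
im=cv2.imread('pics/t3.png')
cv2.imwrite('pics/c4.png',cv2.resize(im[145:255,290:370],None,fx=7,fy=5.4,interpolation=cv2.INTER_CUBIC))
cv2.imwrite('pics/c4b.png',cv2.resize(im[100:220,110:270],None,fx=5,fy=5,interpolation=cv2.INTER_CUBIC))
im=cv2.imread('pics/s3.png')
cv2.imwrite('pics/c5.png',cv2.resize(im[170:250,210:310],None,fx=8,fy=7,interpolation=cv2.INTER_CUBIC))
E
```

```text
(no output)
```

View pics/c4.png

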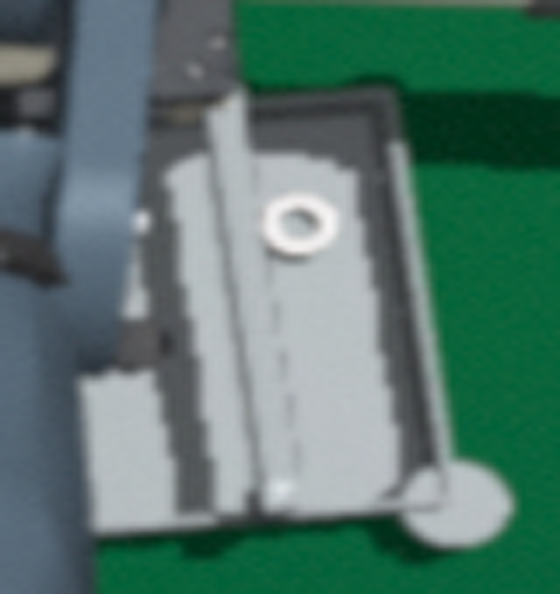

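View pics/c4b.png

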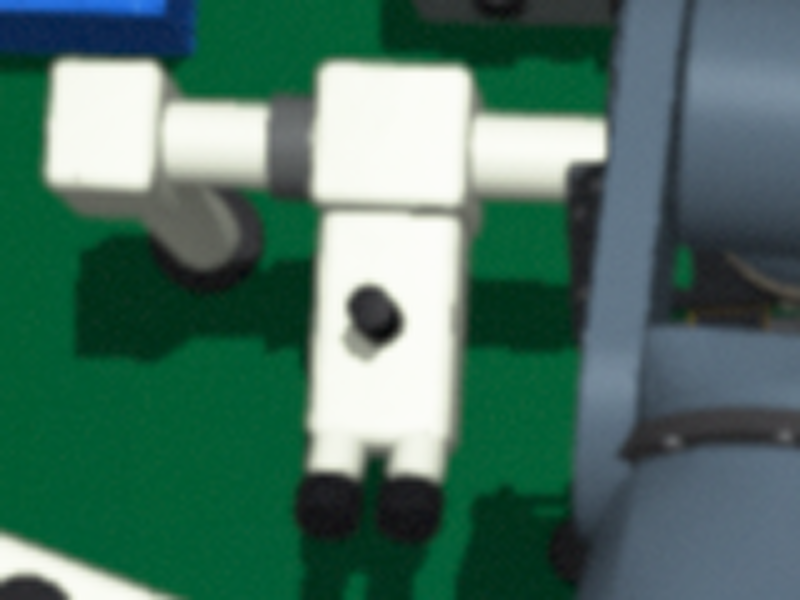

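View pics/c5.png

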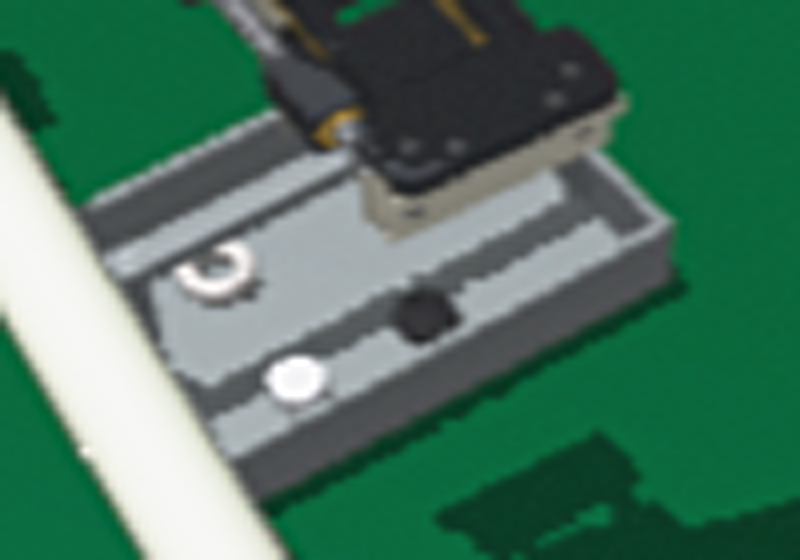

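```bash
python3 - <<'E'
from h import *
f=lambda u,v,z:np.round(ray('top',290+u/7,145+v/5.4,z),4)
a=f(228,103,.103);b=f(277,495,.103);print(a,b,(a+b)/2,np.linalg.norm(a-b),np.arctan2(*(a-b)[1::-1]))
P=f(450,495,.045);Q=f(393,95,.045);print('rim -y',P,Q,np.arctan2(*(Q-P)[1::-1]))
print('ring',f(300,225,.012))
g=lambda u,v,z:np.round(ray('scene',210+u/8,170+v/7,z),4)
print('bush',g(297,378,.015),'cover',g(425,310,.012),'ring',g(215,268,.014))
B=(a+b)/2
E
```

```text
[ 0.6224 -0.1202  0.103 ] [ 0.4432 -0.1385  0.103 ] [ 0.5328  -0.12935  0.103  ] 0.18013197939288844 0.10176774900489124
rim -y [ 0.4489 -0.2077  0.045 ] [ 0.6401 -0.1865  0.045 ] 0.11042760005278779
ring [ 0.5822 -0.1563  0.012 ]
bush [ 0.5804 -0.0846  0.015 ] cover [ 0.5213 -0.0935  0.012 ] ring [ 0.5824 -0.1512  0.014 ]
```

```bash
python3 -m creep '[0,-4.5,-0.5,0, 0,-9,-1,-0.025, 0,-12.7,-1.5,-0.025, 4,-12.7,-1.5,-0.025, 8,-12.7,-1.5,-0.025, 11,-12.7,-1.5,-0.025, 13,-12.7,-1.5,-0.025, 13,-12.7,-1.5,-0.025]' 5
python3 - <<'E'
from h import *
import cv2
im=eyes.read_camera('wrist'); cv2.imwrite('pics/w4.png',im)
im=eyes.read_camera('scene'); cv2.imwrite('pics/s4.png',cv2.resize(im[120:270,160:340],None,fx=4,fy=4))
E
```

```text
time_s: 6.75
ee_pos: [0.5804, -0.1213, 0.339]
ee_rot: [[-0.005, -0.104, 0.995], [0.002, 0.995, 0.104], [-1.0, 0.002, -0.004]]
ft_force: [-0.6, 0.2, 1.0]
grip_width: 0.0498
```

View pics/w4.png

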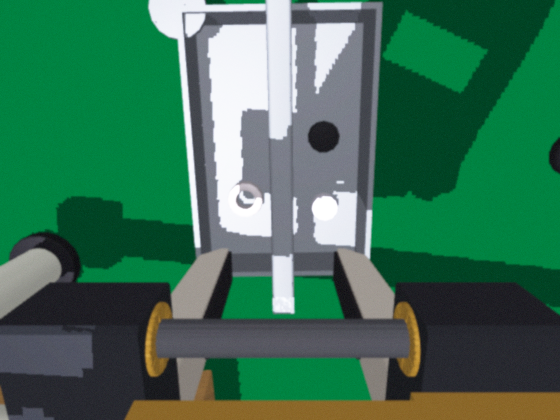

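View pics/s4.png

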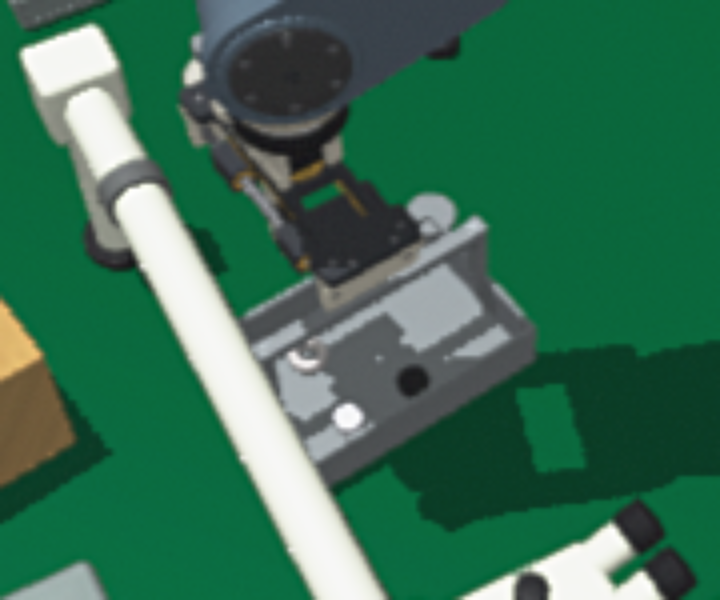

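```bash
python3 -m creep '[3,-0.2,0,0, 5.5,-0.2,0,0, 7.0,-0.2,0,0, 7.6,-0.2,0,0, 7.6,-0.2,0,0, 7.6,-0.2,0,0, 7.6,-0.2,0,0, 7.6,-0.2,0,0]'
```

```text
time_s: 7.65
ee_pos: [0.5811, -0.1243, 0.2665]
ee_rot: [[0.001, -0.104, 0.995], [-0.0, 0.995, 0.104], [-1.0, -0.0, 0.001]]
ft_force: [-0.2, -0.8, 0.2]
grip_width: 0.0498
```

```bash
python3 -m creep '[0,0,0,0, 0,0,0,0, 0,0,0,0, 0,0,0,0, 0,0,0,0, 0,0,0,0, 0,0,0,0, 0,0,0,0]' 0.5 60
```

```text
time_s: 8.45
ee_pos: [0.5809, -0.1242, 0.2657]
ee_rot: [[-0.0, -0.104, 0.995], [0.0, 0.995, 0.104], [-1.0, 0.0, -0.0]]
ft_force: [0.5, 2.3, 0.6]
grip_width: 0.0134
```

```bash
python3 -m creep '[-1,0,0,0, -2,0,0,0, -3.5,0,0,0, -5,0,-0.5,0, -6,0,-1.5,0, -6,0,-3,0, -6,0,-4,0, -6,0,-4.5,0]'
python3 - <<'E'
from h import *
import cv2
im=eyes.read_camera('wrist'); cv2.imwrite('pics/w5.png',im)
im=eyes.read_camera('scene'); cv2.imwrite('pics/s5.png',cv2.resize(im[120:270,160:340],None,fx=4,fy=4))
E
```

```text
time_s: 9.25
ee_pos: [0.535, -0.1291, 0.326]
ee_rot: [[-0.0, -0.104, 0.995], [0.0, 0.995, 0.104], [-1.0, 0.0, -0.0]]
ft_force: [0.3, -0.2, -4.4]
grip_width: 0.0132
```

View pics/w5.png

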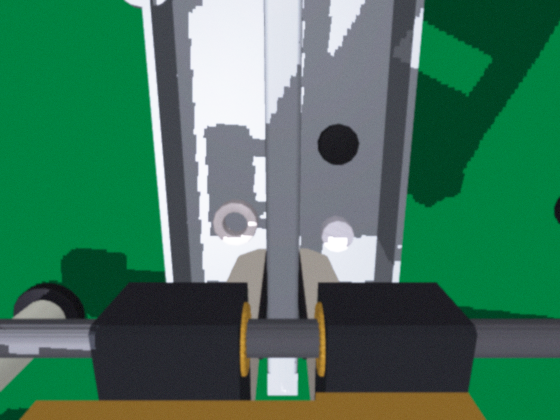

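View pics/s5.png

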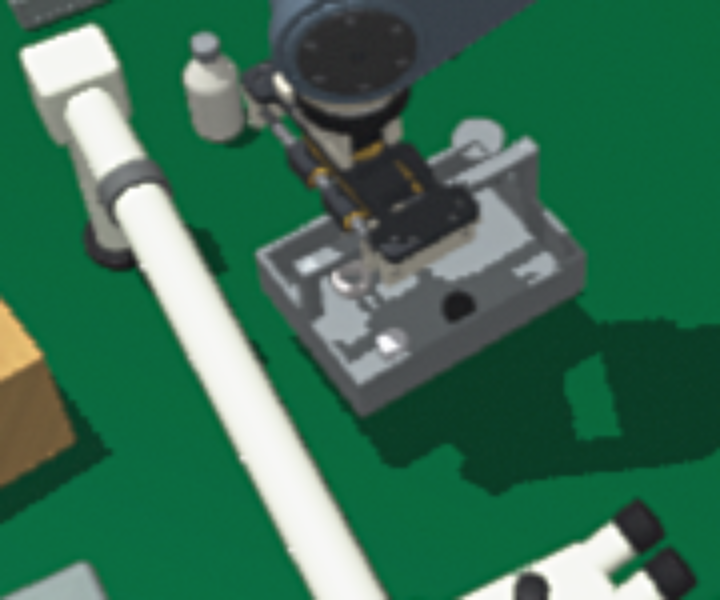

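```bash
python3 -m creep '[-0.5,0.5,-0.3,0, -1.2,1.5,-1,0, -2.2,3,-2,0, -3.2,4.7,-3,0, -4.2,6.5,-4,0, -4.8,8.2,-4.6,0, -5,9.4,-5,0, -5,10,-5,0]'
```

```text
time_s: 10.15
ee_pos: [0.4756, -0.0335, 0.376]
ee_rot: [[0.0, -0.105, 0.994], [-0.0, 0.994, 0.105], [-1.0, -0.0, 0.0]]
ft_force: [1.0, 0.1, -4.7]
grip_width: 0.0133
```

```bash
python3 -m creep '[0,-0.7,0,0, 0,-2.2,0,0, 0,-4.6,0,0, 0,-8,0,0, 0,-12.5,0,0, 0,-8,0,0, 0,-4.5,0,0, 0,-2,0,0]'
```

```text
time_s: 10.95
ee_pos: [0.4781, -0.0555, 0.3752]
ee_rot: [[-0.001, -0.101, 0.995], [0.0, 0.995, 0.101], [-1.0, 0.0, -0.001]]
ft_force: [-0.0, 0.5, -3.9]
grip_width: 0.013
```

```bash
python3 - <<'E'
from h import *
import cv2
im=eyes.read_camera('wrist'); cv2.imwrite('pics/w6.png',im)
im=eyes.read_camera('scene'); cv2.imwrite('pics/s6.png',cv2.resize(im[120:300,160:400],None,fx=3.3,fy=3.3))
E
```

```text
(no output)
```

View pics/w6.png

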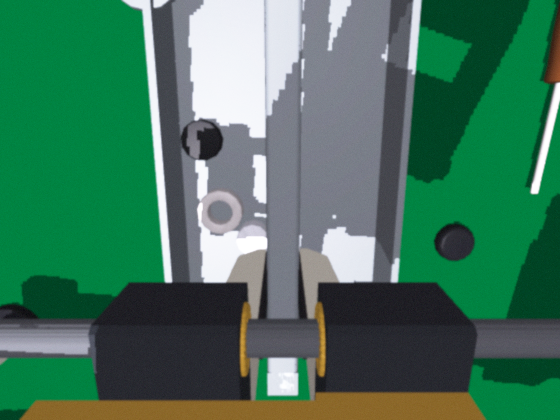

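View pics/s6.png

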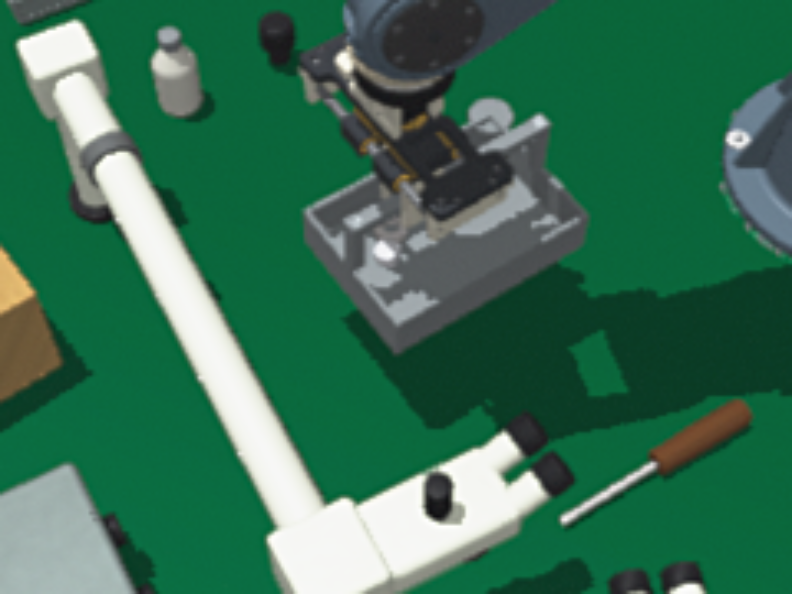

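```bash
python3 -m creep '[0,-0.7,0,0, 0,-2.2,0,0, 0,-4.6,0,0, 0,-8,0,0, 0,-12.5,0,0, 0,-8,0,0, 0,-4.5,0,0, 0,-2,0,0]'
```

```text
time_s: 11.85
ee_pos: [0.48, -0.0759, 0.3755]
ee_rot: [[-0.0, -0.101, 0.995], [0.0, 0.995, 0.101], [-1.0, 0.0, -0.0]]
ft_force: [-0.3, 0.4, -3.6]
grip_width: 0.0133
```

```bash
python3 - <<'E'
from h import *
import cv2
im=eyes.read_camera('wrist'); cv2.imwrite('pics/w7.png',im)
E
```

```text
(no output)
```

View pics/w7.png

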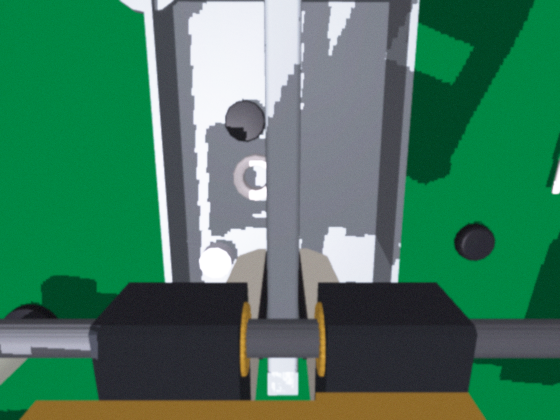

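```bash
python3 -m creep '[0,0.8,0,0, 0,1.6,0,0, 0,1.6,0,0, 0,0.8,0,0, 0,-1,0,0, 0,-3.7,0,0, 0,-7.2,0,0, 0,-7.2,0,0]'
```

```text
time_s: 12.7
ee_pos: [0.488, -0.15, 0.3758]
ee_rot: [[0.001, -0.101, 0.995], [-0.002, 0.995, 0.101], [-1.0, -0.002, 0.001]]
ft_force: [-0.2, 0.3, -2.8]
grip_width: 0.0136
```

```bash
python3 - <<'E'
from h import *
import cv2
im=eyes.read_camera('wrist'); cv2.imwrite('pics/w8.png',im)
E
```

```text
(no output)
```

View pics/w8.png

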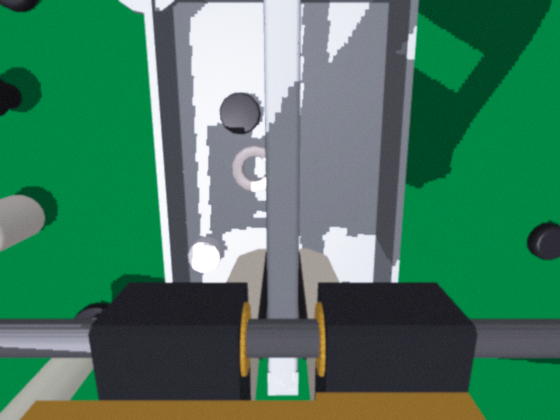

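```bash
python3 -m creep '[1,0.3,0,0, 3,1,0,0, 5,2,0,0, 7,3,0,0, 9,4,0,0, 10,4.7,0,0, 10.6,5,0,0, 10.9,5,0,0]'
```

```text
time_s: 13.55
ee_pos: [0.4828, -0.096, 0.2669]
ee_rot: [[0.001, -0.105, 0.994], [-0.0, 0.994, 0.105], [-1.0, -0.0, 0.001]]
ft_force: [2.0, 1.2, 0.9]
grip_width: 0.0132
```

```bash
python3 -m creep '[0,0,0,0, 0,0,0,0, 0,0,0,0, -0.6,0,-0.4,0, -1.2,0,-0.9,0, -1.8,0,-1.4,0, -2.4,0,-1.9,0, -2.4,0,-1.9,0]' 0.5 8
python3 - <<'E'
from h import *
import cv2
im=eyes.read_camera('scene'); cv2.imwrite('pics/s9.png',cv2.resize(im[120:300,160:400],None,fx=3.3,fy=3.3))
E
```

```text
time_s: 14.35
ee_pos: [0.4631, -0.0985, 0.2917]
ee_rot: [[0.001, -0.104, 0.995], [-0.0, 0.995, 0.104], [-1.0, -0.0, 0.001]]
ft_force: [-0.1, -0.3, -3.3]
grip_width: 0.0134
```

View pics/s9.png

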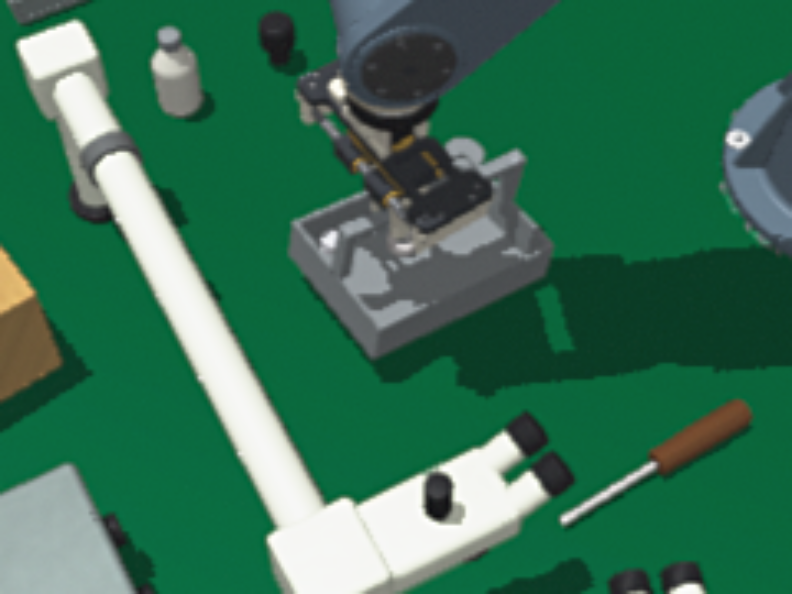

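```bash
python3 -m creep '[0,0,0,0, 0,0,0,0, 0,0,0,0, -0.5,0,-0.5,0, -1,0,-1.1,0, -1.5,0,-1.7,0, -2.0,0,-2.3,0, -2.0,0,-2.3,0]' 0.5 4
python3 - <<'E'
from h import *
import cv2
im=eyes.read_camera('scene'); cv2.imwrite('pics/s10.png',cv2.resize(im[120:300,160:400],None,fx=3.3,fy=3.3))
im=eyes.read_camera('wrist'); cv2.imwrite('pics/w10.png',im)
E
```

```text
time_s: 15.2
ee_pos: [0.44, -0.1008, 0.3115]
ee_rot: [[0.001, -0.104, 0.995], [-0.0, 0.995, 0.104], [-1.0, -0.0, 0.001]]
ft_force: [-0.2, 0.4, -2.9]
grip_width: 0.014
```

View pics/s10.png

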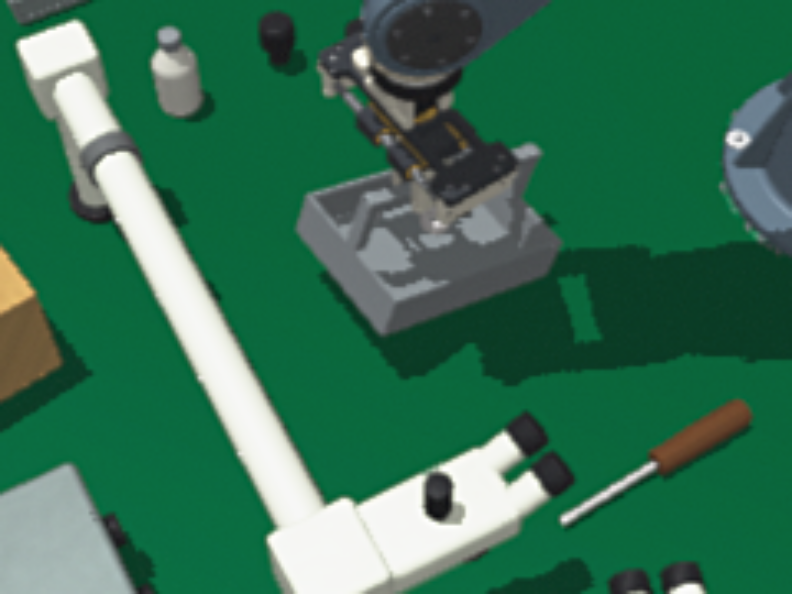

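View pics/w10.png

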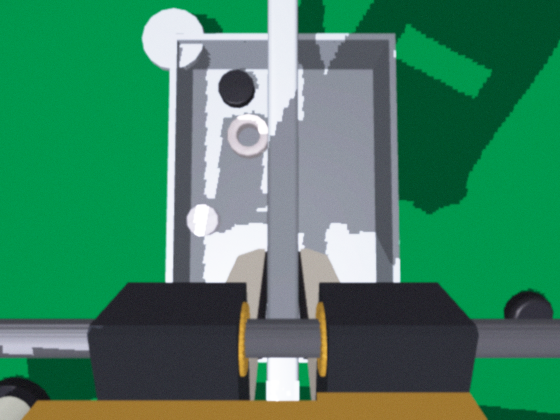

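```bash
python3 -m creep '[-0.4,0,-0.6,0, -0.8,0,-1.2,0, -1.2,0,-1.8,0, -1.6,0,-2.5,0, -1.9,0,-3.1,0, -1.9,0,-3.1,0, -1.9,0,-3.1,0, -1.9,0,-3.1,0]'
python3 - <<'E'
from h import *
import cv2
im=eyes.read_camera('scene'); cv2.imwrite('pics/s11.png',cv2.resize(im[120:300,160:400],None,fx=3.3,fy=3.3))
im=eyes.read_camera('wrist'); cv2.imwrite('pics/w11.png',im)
E
```

```text
time_s: 16.1
ee_pos: [0.4101, -0.104, 0.3298]
ee_rot: [[0.0, -0.104, 0.995], [-0.0, 0.995, 0.104], [-1.0, -0.0, 0.0]]
ft_force: [0.5, 1.0, -0.2]
grip_width: 0.0137
```

View pics/s11.png

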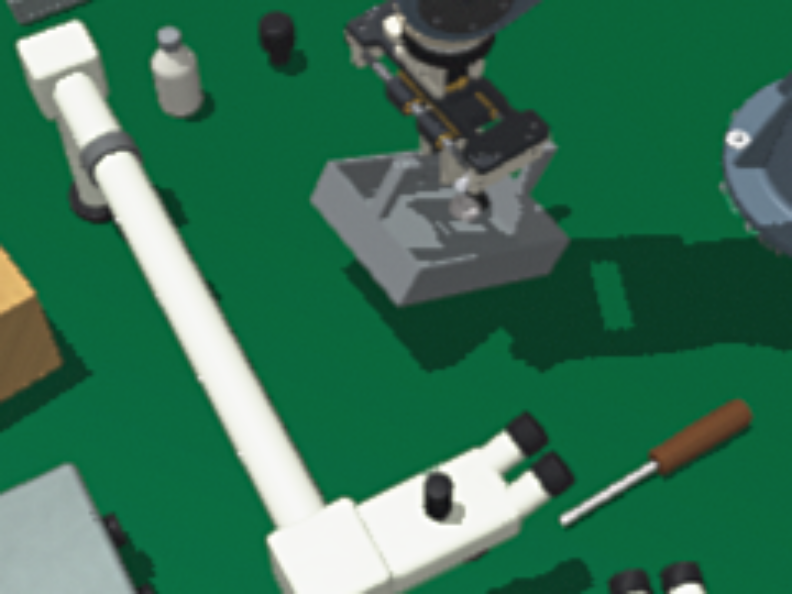

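View pics/w11.png

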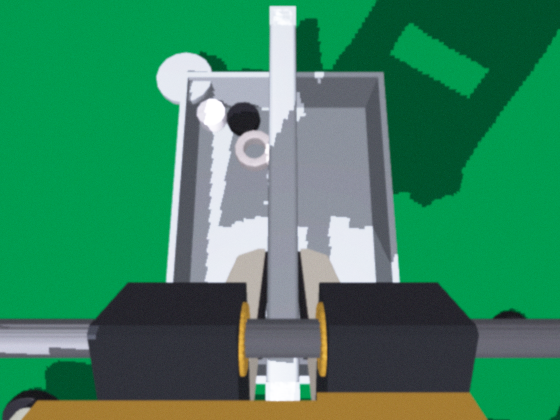

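```bash
python3 -m creep '[0,0,0,0, 0,0,0,0, 0,0,0,0, 0,0,0,0, 0,0,0,0, -0.3,0,0,0, -0.8,0,0,0, -1.4,0,0,0]' 0.5 60
```

```text
time_s: 17.0
ee_pos: [0.4097, -0.1039, 0.3439]
ee_rot: [[-0.001, -0.104, 0.995], [0.0, 0.995, 0.104], [-1.0, 0.0, -0.001]]
ft_force: [-0.5, -0.4, -4.1]
grip_width: 0.0132
```

```bash
python3 -m creep '[-0.7,0,0,0, -1.4,0,0,0, -2.4,0,0,0, -3.6,0,0,0, -4.8,0,0,0, -5.8,0,0,0, -6.5,0,0,0, -6.8,0,0,0]'
python3 - <<'E'
from h import *
import cv2
im=eyes.read_camera('scene'); cv2.imwrite('pics/s12f.png',im); cv2.imwrite('pics/s12.png',cv2.resize(im[120:300,160:400],None,fx=3.3,fy=3.3))
im=eyes.read_camera('wrist'); cv2.imwrite('pics/w12.png',im)
E
```

```text
time_s: 17.8
ee_pos: [0.4099, -0.104, 0.4125]
ee_rot: [[0.001, -0.104, 0.995], [-0.0, 0.995, 0.104], [-1.0, -0.0, 0.001]]
ft_force: [-0.0, 0.4, -4.2]
grip_width: 0.0131
```

View pics/s12.png

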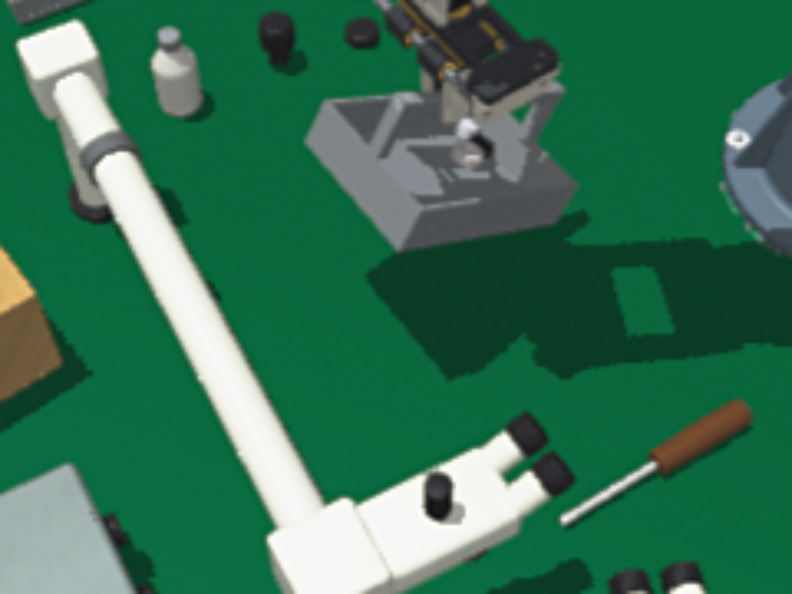

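View pics/w12.png

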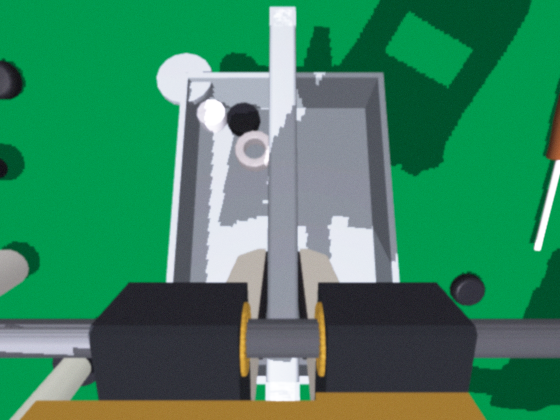

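```bash
python3 - <<'E'
from h import *
from scipy.optimize import least_squares
from rig import status,bot
s=status.state();R=np.array(s['ee_rot']);p=np.array(s['ee_pos'])
G=p+R[:,0]*bot.grip_depth
def pose(v):
    th,e,dz,dy,yaw=v
    X0=R[:,2];Y0=R[:,1];Z0=-R[:,0]   # tote axes level
    X0,Y0=X0*np.cos(yaw)+Y0*np.sin(yaw),Y0*np.cos(yaw)-X0*np.sin(yaw)
    X=X0*np.cos(th)+Z0*np.sin(th);Z=Z0*np.cos(th)-X0*np.sin(th)
    M=np.c_[X,Y0,Z]; return M,G-M@np.array([e,dy,.096+dz])
obs=[((-.1,-.07,.045),(188,73)),((-.1,.07,.045),(384,73)),((-.1,.007,.103),(296,8)),((-.1,-.007,.103),(270,8))]
def r(v):
    M,o=pose(v);q=[proj('wrist',M@np.array(a)+o)-b for a,b in obs]
    return np.r_[np.ravel(q),(v[1]-.047)*500,v[2]*1000,v[3]*1000,v[4]*200]
f=least_squares(r,[.5,.047,0,0,0]);print(np.round(f.x,3),np.degrees(f.x[0]),np.round(f.fun,1))
M,o=pose(f.x)
c=eyes.camera_info('wrist');E=np.array(c['extrinsics'])
for n,u,v,h in(('bush',212,112,.018),('cover',243,119,.014),('ring',254,149,.016)):
    d=E[:3,:3]@np.array([(u-c['cx'])/c['fx'],(v-c['cy'])/c['fy'],1]);a=M.T@(E[:3,3]-o);b=M.T@d
    q=a+b*(h-a[2])/b[2]; print(n,np.round(q,3),np.linalg.norm(q[:2]-[-.096,-.066]))
print('corner z',(M@[-.096,-.066,.004]+o)[2],'bar z',(M@[0,0,.096]+o)[2],'Z tilt',np.degrees(np.arccos(M[2,2])))
E
```

```text
[ 0.567  0.051  0.002 -0.001 -0.   ] 32.502881674937306 [-3.7  2.  -0.5  1.8  0.9 -1.4  1.5 -1.4  1.8  1.9 -1.5 -0. ]
bush [-0.087 -0.055  0.018] 0.014147258248815242
cover [-0.084 -0.031  0.014] 0.036683264614529115
ring [-0.057 -0.022  0.016] 0.05853235115493498
corner z 0.08674356760218829 bar z 0.21591420913105633 Z tilt 32.5203140011029
```

```bash
python3 -m creep '[0,0,0,0, 0,0,0,0, 0,0,0,0, 0,0,0,0, 0,0,0,0, 0,0,0,0, 0,0,0,0, 0,0,0,0]'
python3 - <<'E'
from h import *
import cv2
from rig import status
im=eyes.read_camera('wrist'); d=cv2.absdiff(im,cv2.imread('pics/w12.png'))
print('wrist diff tote area',d[60:250,180:400].mean(),(d[60:250,180:400].max(2)>40).sum())
im=eyes.read_camera('top'); cv2.imwrite('pics/t13.png',im); print(status.state()['time_s'])
E
```

```text
time_s: 18.7
ee_pos: [0.4099, -0.104, 0.4117]
ee_rot: [[0.0, -0.104, 0.995], [-0.0, 0.995, 0.104], [-1.0, -0.0, 0.0]]
ft_force: [-0.2, -0.2, -3.8]
grip_width: 0.0135
wrist diff tote area 2.1232137161084528 62
18.8
```

View pics/t13.png

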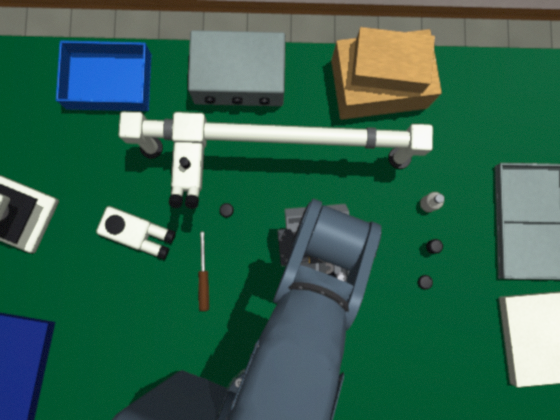

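The top view shows the head still against the left collar (about pixel 188,130). The bystanders are where they started and the tote hangs still.

```bash
python3 -c "
from rig import bot; print(bot.job_done())"
```

```text
the job is handed in; nothing more can be done
None
```

The viewing head is at its left stop, and the tote is held tipped in the air with all three parts in the eared corner. I handed the job in at about 18.8 s; no verdict was reported.

**How it was done**
- **Head:** I pushed it left by its knob until the force rose to 19 N. The knob then stood where the stop should put it.
- **Shifting the parts:** The moves can only turn the tool about the vertical finger axis, so I could not tip the tote with the wrist. I gripped the bar about 50 mm off centre, lifted the tote level and jerked it sideways, which moved all three parts to the ear side.
- **Tipping:** I set the tote back on the table, relaxed the grip, and let it pivot in the fingers on its near edge. At about 30 degrees I clamped it at 60 N and lifted it clear.

**Last checks**

| Check | Measured | Required |
|---|---|---|
| Tilt | about 32.5° | 16 to 52° |
| Eared corner above the table | about 87 mm | over 20 mm |
| Bar above the table | about 216 mm | over 110 mm |
| Bush to corner | about 14 mm | under 80 mm |
| Cover to corner | about 37 mm | under 80 mm |
| Collar to corner | about 59 mm | under 80 mm |

- These figures come from fitting the tote's shape to one wrist picture, with leftover errors up to about 4 pixels.
- Nothing visibly moved over the last second of holding still, and the bystanders looked unmoved.
- No check failed at the end. A second sideways jerk let the parts bounce back a little, and a gentler third one hardly moved them. They stayed on the ear side throughout.

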